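Re-rack the weighed sample jars in reverse order for the second weighing

ROBOT

A 6-joint arm with a two-finger parallel gripper is mounted at the origin on the work surface. World frame = base frame: x ahead of the robot, y to its left, z up, the work surface at z = 0. Lengths are in m, angles in rad, forces in N, time in s.
With the tool pointing down it reaches from about 0.3 to 0.775 m from the base axis. Payload 14.6 kg.
Tool frame: the origin (TCP) lies at the centre of the arm's flange, where the gripper is bolted on; the fingertips stand 199 mm ahead of it and the grasp point (between the pads) lies ctrl.tcp_to_grasp ahead of it (ctrl.tcp_to_grasp is the distance from the TCP to the grasp point, in m); z points along the fingers, y is the line along which they close (so a half turn about z gives the same grasp; the last joint's range is limited). The gripper opens to 94 mm and grips with 3 to 60 N. Pads are 16 mm wide; open, the fingers measure 119 mm over their backs; the gripper's body (75 mm by 177 mm) begins 78 mm behind the grasp point.
Start: joints at [-1.393, 0.3, 1.521, -0, 1.321, -0.067], TCP at [0.133, -0.534, 0.405] pointing down, gripper open.
Joint ranges: [-3.03, 3.03], [-0.79, 2.21], [0.23, 2.52], [-1.04, 4.18], [0, 3.07], [-2.55, 2.55]. Speed limits (rad/s): [2.22, 2.22, 2.57, 3.14, 3.14, 3.14].

INTERFACE

Orientations are given as [roll, pitch, yaw] about the fixed x, y, z axes, in that order (R = Rz(yaw) Ry(pitch) Rx(roll)).
In Python, from station import ctrl gives the robot as it stands. The module is installed in compiled form; this text tells all that it offers.
- The arm moves only by the shell command python3 -m jog 'ROWS' [OPENING] [FORCE]. ROWS is JSON, a list of rows, each a list of 6 numbers: the shift along the tool's x, y, z in cm, then the turn, a rotation vector about the tool's x, y, z in rad. In form: [[tx, ty, tz, ax, ay, az], ...]. A call has 1 to 8 rows; each row is the pose to reach, as a shift and turn from the pose commanded when the call began, along the tool's axes at that moment; what a row does not reach only later rows make up. A row lasts 1/10 s, in which the tool goes at most 50 mm and 8.59 degrees, less where a joint would pass 70% of its speed; a pose out of reach is approached as far as the arm can. A call with a gripper value outside its range is refused whole. OPENING is the opening in per cent of the stroke, from 0 (shut) to 100 (fully open), set as the call begins (- or left out, the last holds). The fingers move at their own pace and stop on an object; FORCE is the grip in N (left out, the last holds). Time passes only in rows, so rows that repeat a pose let the fingers close. It gives the time, the measured TCP pose, the force, the opening and the grip force at its end, in the units of the state.
- ctrl.get_obs(): the state, without advancing time (a new reading comes with each control period).
- ctrl.camera(name): name is "side" or "top"; returns a dict with "img" (420x560x3 uint8, blue, green, red), "intrinsics" (3x3 intrinsics, pixels), "k1" (the pictures are not rectified: a ray, as slopes to the right and down, at radius r is drawn at 1 + k1 r^2 times it, then the intrinsics apply), "R" (3x3) and "t" (3): a world point X has camera coordinates R X + t. Camera axes: x right, y down, z forward; pixel columns grow to the right and rows downward; lengths in m; the calibration is good to about 2 mm. A picture is of the moment at which its call begins. There is no depth.
- ctrl.hand_in(): hands the job in; it is judged then, once.
The state is a dict: "time_s": time; "qpos": joint angles; "joint_vel": joint speeds; "tau": joint torques, N m; "ee_pos": TCP position; "eef_rot": TCP orientation; "force": force on the tool from outside, world axes, zero at the start; "moment": the same for the moment, N m; "grip_width": finger opening in m; "grip_force": force on a finger pad.
Only numpy, scipy, OpenCV 4.12 (cv2) and the standard library are available. Lean on these libraries where they do the work, as an engineer would, in place of code of your own. Each camera call takes 0.05 s, during which the arm holds its last target. There are 200 camera calls.

TASK

The second weighing series runs backwards to cancel the balance's drift: move the four jars with red, yellow, green and blue lids from the tagged aluminium rack into the empty black rack in reverse order, one per compartment, so that the jar from the left end of the tagged rack goes to the right end of the black rack, the second from the left becomes the second from the right, and so on. Keep the jars upright, set each one down on the compartment's floor without dropping it, and let go of them all; the coloured tags stay on the old rack and show where each jar came from.

Things in the scene. Friction and masses are not known exactly. Their poses are not given: they have to be found in the camera images.
- jar_red: Loose cylindrical white plastic jar with a red lid, 38 mm diameter, 70 mm tall (the lid is the top 20 mm), about 0.11 kg, closed. Stands upright in the tagged rack at the start. Origin at the centre of its underside, z up.
- tag_red: Small flat red tag, 18 x 40 x 3 mm, fixed on the ledge of the tagged rack beside the compartment where the red-lidded jar stands at the start, so it keeps showing where that jar came from. Origin at the centre of its underside, centred on its compartment along the row; the compartment's centre is 44.5 mm from it along the rack's -x.
- jar_yellow: Loose cylindrical white plastic jar with a yellow lid, 38 mm diameter, 70 mm tall (the lid is the top 20 mm), about 0.11 kg, closed. Stands upright in the tagged rack at the start. Origin at the centre of its underside, z up.
- tag_yellow: Small flat yellow tag, 18 x 40 x 3 mm, fixed on the ledge of the tagged rack beside the compartment where the yellow-lidded jar stands at the start, so it keeps showing where that jar came from. Origin at the centre of its underside, centred on its compartment along the row; the compartment's centre is 44.5 mm from it along the rack's -x.
- jar_green: Loose cylindrical white plastic jar with a green lid, 38 mm diameter, 70 mm tall (the lid is the top 20 mm), about 0.11 kg, closed. Stands upright in the tagged rack at the start. Origin at the centre of its underside, z up.
- tag_green: Small flat green tag, 18 x 40 x 3 mm, fixed on the ledge of the tagged rack beside the compartment where the green-lidded jar stands at the start, so it keeps showing where that jar came from. Origin at the centre of its underside, centred on its compartment along the row; the compartment's centre is 44.5 mm from it along the rack's -x.
- jar_blue: Loose cylindrical white plastic jar with a blue lid, 38 mm diameter, 70 mm tall (the lid is the top 20 mm), about 0.11 kg, closed. Stands upright in the tagged rack at the start. Origin at the centre of its underside, z up.
- tag_blue: Small flat blue tag, 18 x 40 x 3 mm, fixed on the ledge of the tagged rack beside the compartment where the blue-lidded jar stands at the start, so it keeps showing where that jar came from. Origin at the centre of its underside, centred on its compartment along the row; the compartment's centre is 44.5 mm from it along the rack's -x.
- tagged_rack: Fixed aluminium rack holding the jars at the start, open tray 67 (x) x 253 (y) mm, walls 22 mm high and 5 thick, floor 5 thick; four 57 mm compartments centred at x = 0, y = -93, -31, 31, 93 mm. Origin centre of underside; y runs along the row to the robot's left (within 0.3 rad), x away from the robot. Ledge on its +x side, 22 mm wide, 16 high, bears the tags. Gaps between jars: 24 mm.
- blank_rack: Fixed black plastic rack, empty at the start, no tags: open tray 67 (x) x 253 (y) mm, walls 22 mm high and 5 thick, floor 5 thick; four 57 mm compartments centred at x = 0, y = -93, -31, 31, 93 mm. Origin centre of underside; y runs along the row to the robot's left (within 0.3 rad), x away from the robot. Beside the tagged rack, to its left or right.

How it is judged:
By the outcome, as a careful person would: the job done as asked, in the order asked, and still so for the second after the job is handed in, with the robot touching nothing.
It also fails if it takes over 109 s, if anything falls off the work surface, if the arm or the gripper's body presses on something with over 40 N, if the wrist force passes 120 N, or if a joint passes its speed limit or range.

## Working session

There is one attempt and no reset: what is moved stays moved. The work goes in short steps, Python scripts to look and compute and a shell command to move; the robot and the scene stay as the last step left them, time stands still between calls to the robot, and variables do not carry over. Pictures are saved under pics/ and viewed, at most 14 in all, crops included, and the job is handed in when it is done.

```bash
mkdir -p pics; python3 - <<'E'
from station import ctrl
import cv2
print(ctrl.tcp_to_grasp, ctrl.get_obs())
for n in("side","top"):
    c=ctrl.camera(n); cv2.imwrite(f"pics/{n}0.png",c["img"]); print(n,c["intrinsics"],c["k1"],c["R"],c["t"])
E
```

```text
0.1804 {'time_s': 0.0, 'qpos': array([-1.39264938e+00,  3.00483001e-01,  1.52161937e+00, -4.49742172e-06,
        1.32071346e+00, -6.65909681e-02]), 'joint_vel': array([-0.00024684, -0.00105217, -0.00034617,  0.00075482,  0.00152569,
        0.0003968 ]), 'tau': array([ 2.63037065e-03, -5.31800687e+01, -3.52735198e+01,  7.09642796e-02,
        2.43620243e-02, -8.86244379e-05]), 'ee_pos': array([ 0.1332607 , -0.53357059,  0.40406346]), 'eef_rot': array([-3.14037190e+00, -7.70459362e-05,  2.44738981e-01]), 'force': array([-0.40141108,  0.33557809, -0.2637474 ]), 'moment': array([ 0.05805962, -0.01536454, -0.00667805]), 'grip_force': 0.0, 'grip_width': 0.09442784131698763}
side [[392.8419302    0.         283.35760484]
 [  0.         392.8419302  206.85291644]
 [  0.           0.           1.        ]] -0.11178897647018042 [[ 0.69818134 -0.71572912  0.01657232]
 [-0.44835303 -0.45517294 -0.76928353]
 [ 0.5581419   0.52966915 -0.63869258]] [-0.39122993  0.29246154  0.45239319]
top [[412.53852639   0.         289.36460656]
 [  0.         412.53852639 209.13367645]
 [  0.           0.           1.        ]] -0.04562650975196637 [[-0.17699125 -0.98421169 -0.0012047 ]
 [-0.96298626  0.17342685 -0.20635064]
 [ 0.20330163 -0.03536215 -0.97847737]] [0.08542505 0.53988552 0.65460207]
```

View pics/top0.png

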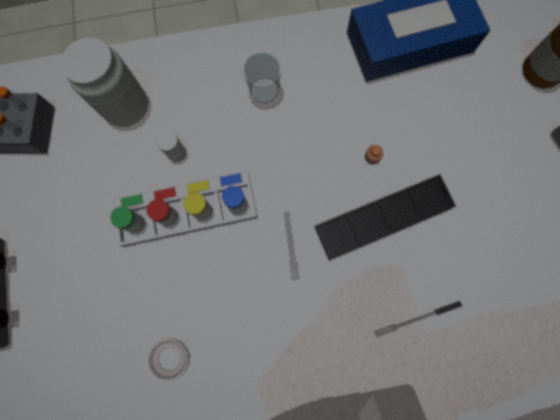

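View pics/side0.png

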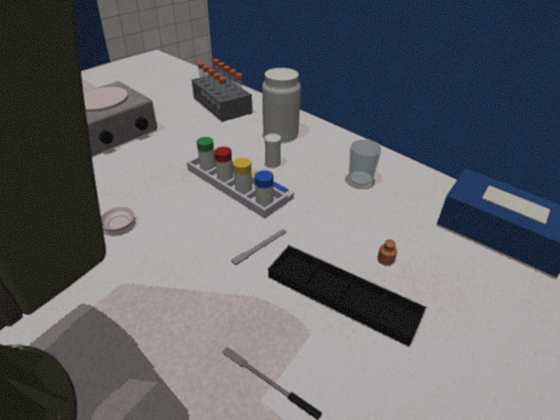

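The top view shows lids, from the robot's left: green (122,217), red (158,210), yellow (195,204) and blue (233,197), with tags just beyond each. The black rack is at about (385,217), to the right. The side view agrees. So green goes to the right end, then red and yellow, and blue goes to the left end.

```bash
cat > h.py <<'E'
from station import ctrl
import cv2, numpy as np
def ray(c,p):
    K=c["intrinsics"]; d=(np.array(p,float)-K[:2,2])/K[[0,1],[0,1]]
    D=np.array([c["k1"],0,0,0,0]); u=cv2.undistortPoints(np.array([[p]],float),np.array(K),D)[0,0]
    R=np.array(c["R"]); return -R.T@c["t"], R.T@np.array([u[0],u[1],1])
def plane(c,p,z):
    o,d=ray(c,p); return (o+d*(z-o[2])/d[2])[:2]
def cross(c1,p1,c2,p2):
    o1,d1=ray(c1,p1);o2,d2=ray(c2,p2)
    A=np.c_[d1,-d2]; s=np.linalg.lstsq(A,o2-o1,rcond=None)[0]
    a=o1+s[0]*d1;b=o2+s[1]*d2; return (a+b)/2,np.linalg.norm(a-b)
def blobs(c,amin=25,amax=900):
    hsv=cv2.cvtColor(c["img"],cv2.COLOR_BGR2HSV); out={}
    for n,(lo,hi) in dict(red=(172,183),yellow=(18,35),green=(50,80),blue=(105,125)).items():
        h=hsv[...,0].astype(int); h=np.where(h<8,h+180,h)
        m=((h>=lo)&(h<=hi)&(hsv[...,1]>140)&(hsv[...,2]>50)).astype(np.uint8)
        k,_,st,ce=cv2.connectedComponentsWithStats(m)
        out[n]=[(st[i,4],ce[i].round(1),st[i,:4]) for i in range(1,k) if amin<st[i,4]<amax]
    return out
def rack(c,z=.022,roi=(270,150,480,290)):
    g=c["img"].max(2).copy(); x0,y0,x1,y1=roi
    m=np.zeros_like(g); m[y0:y1,x0:x1]=(g[y0:y1,x0:x1]<60)*255
    m=cv2.morphologyEx(m,cv2.MORPH_OPEN,np.ones((5,5)))
    cn=max(cv2.findContours(m,0,2)[0],key=cv2.contourArea)
    w=np.array([plane(c,p,z) for p in cn[:,0].astype(float)]).astype(np.float32)
    return cv2.minAreaRect(w),m
E
python3 - <<'E'
from h import *
c=ctrl.camera("top")
for n,b in blobs(c).items():
    for a,p,s in b: print(n,a,p,s,"lid",plane(c,p,.075).round(4),"tag",plane(c,p,.019).round(4))
r,m=rack(c);print(r)
s=ctrl.camera("side")
for n,b in blobs(s).items(): print(n,[(x[0],x[1]) for x in b])
img=c["img"].copy(); cn=cv2.findContours(m,0,2)[0]; cv2.drawContours(img,cn,-1,(0,255,255),1)
cv2.imwrite("pics/t1.png",cv2.resize(img[100:300,80:480],None,fx=2,fy=2,interpolation=0))
E
```

```text
red 464 [159.5 204.7] [147 189  28  31] lid [0.589  0.2037] tag [0.6045 0.2194]
yellow 486 [195.4 198.2] [185 182  23  32] lid [0.5894 0.1422] tag [0.6049 0.1528]
green 328 [123.7 212.6] [112 196  29  31] lid [0.5863 0.2653] tag [0.6015 0.2862]
blue 134 [230.3 179.3] [221 175  20  10] lid [0.6116 0.0791] tag [0.629  0.0845]
blue 323 [232.7 196.4] [223 187  20  20] lid [0.5812 0.0795] tag [0.5961 0.0849]
((0.5104407072067261, -0.18157455325126648), (0.06459715217351913, 0.2516217529773712), 12.350442886352539)
red [(np.int32(189), array([222.6, 153.8]))]
yellow [(np.int32(226), array([241.5, 165.7]))]
green [(np.int32(123), array([204.4, 143.1]))]
blue [(np.int32(302), array([266.7, 180.3])), (np.int32(67), array([510.8, 248.6])), (np.int32(52), array([522.6, 253.6])), (np.int32(48), array([554.9, 265.8]))]
```

View pics/t1.png

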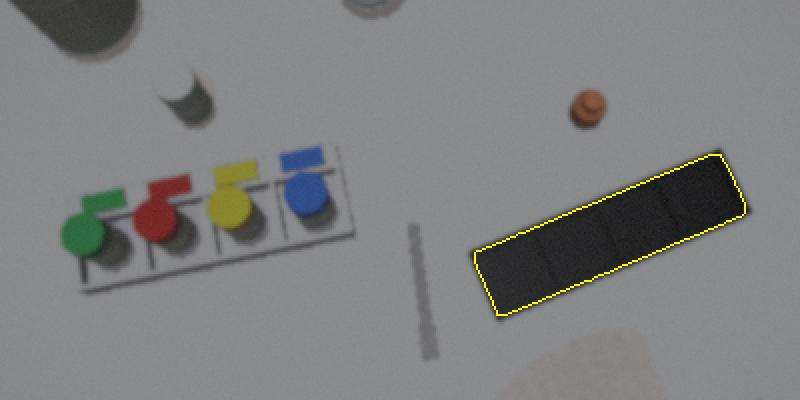

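```bash
cat >> h.py <<'E'
from scipy.spatial.transform import Rotation as Ro
def go(xy,z,yaw):
    o=ctrl.get_obs(); R=Ro.from_euler("xyz",o["eef_rot"]); T=Ro.from_euler("xyz",[np.pi,0,yaw])
    print("row", np.r_[R.inv().apply(np.r_[xy,z]-o["ee_pos"])*100,(R.inv()*T).as_rotvec()].round(3), "t",o["time_s"],"w",round(o["grip_width"],4),"gf",round(o["grip_force"],1),"F",o["force"].round(1))
def lids(c,z=.075):
    hsv=c["img"]; out={}
    H=cv2.cvtColor(hsv,cv2.COLOR_BGR2HSV); h=H[...,0].astype(int); h=np.where(h<8,h+180,h)
    for n,(lo,hi) in dict(red=(172,183),yellow=(18,35),green=(50,80),blue=(105,125)).items():
        m=((h>=lo)&(h<=hi)&(H[...,1]>140)&(H[...,2]>50)).astype(np.uint8); m[:150]=0; m[250:]=0
        q=cv2.morphologyEx(m,cv2.MORPH_OPEN,cv2.getStructuringElement(2,(15,15)))
        k,_,st,ce=cv2.connectedComponentsWithStats(q)
        t=m&~cv2.dilate(q,np.ones((5,5))); k2,_,s2,c2=cv2.connectedComponentsWithStats(t)
        out[n]=([ (ce[i],st[i,:5]) for i in range(1,k)],[(c2[i],s2[i,4]) for i in range(1,k2) if s2[i,4]>20])
    return out
E
python3 - <<'E'
from h import *
c=ctrl.camera("top"); L=lids(c); P={};Tg=[]
for n,(l,t) in L.items():
    P[n]=plane(c,l[0][0],.075); print(n,l[0][0].round(1),l[0][1],P[n].round(4),[(plane(c,q,.019).round(4),a) for q,a in t])
A=np.array([P[n] for n in("green","red","yellow","blue")]); d=A[0]-A[3]; print("yaw lids",np.arctan2(-d[0],d[1]))
s=ctrl.camera("side")
for n,b in blobs(s).items():
    if len(b) : print(n,"side",plane(s,b[0][1],.065).round(4), cross(c,L[n][0][0][0],s,b[0][1]))
print("bigjar",plane(c,(125,112),0),"vial",plane(c,(175,150),0),plane(c,(168,145),.06))
r=.2155;C=np.array([.5104,-.1816]);print({y:(C+y*np.array([-np.sin(r),np.cos(r)])).round(4) for y in(-.093,-.031,.031,.093)})
go(P["green"],.36,r+np.pi/2);go(P["green"],.36,.15+np.pi/2)
E
```

```text
red [157.6 209.7] [148 200  20  20 302] [0.5811 0.2079] [(array([0.6242, 0.2077]), np.int32(131))]
yellow [194.5 203.2] [185 193  20  21 320] [0.5811 0.1448] [(array([0.6267, 0.1461]), np.int32(136))]Traceback (most recent call last):
  File "<stdin>", line 4, in <module>
IndexError: list index out of range
```

```bash
sed -i 's/(15,15)/(13,13)/' h.py
python3 - <<'E'
from h import *
c=ctrl.camera("top"); L=lids(c); P={};Tg=[]
for n,(l,t) in L.items():
    P[n]=plane(c,l[0][0],.075); print(n,l[0][0].round(1),l[0][1],P[n].round(4),[(plane(c,q,.019).round(4),a) for q,a in t])
A=np.array([P[n] for n in("green","red","yellow","blue")]); d=A[0]-A[3]; print("yaw lids",np.arctan2(-d[0],d[1]))
s=ctrl.camera("side")
for n,b in blobs(s).items():
    if len(b) : print(n,"side",plane(s,b[0][1],.065).round(4), cross(c,L[n][0][0][0],s,b[0][1]))
print("bigjar",plane(c,(125,112),0),"vial",plane(c,(175,150),0),plane(c,(168,145),.06))
r=.2155;C=np.array([.5104,-.1816]);print({y:(C+y*np.array([-np.sin(r),np.cos(r)])).round(4) for y in(-.093,-.031,.031,.093)})
go(P["green"],.36,.08+np.pi/2)
E
```

```text
red [157.5 209.4] [148 199  20  21 311] [0.5816 0.208 ] [(array([0.6246, 0.2071]), np.int32(122))]
yellow [194.4 203.2] [185 193  20  21 318] [0.5811 0.145 ] [(array([0.6267, 0.1462]), np.int32(134))]Traceback (most recent call last):
  File "<stdin>", line 4, in <module>
IndexError: list index out of range
```

```bash
sed -i 's/H\[...,1\]>140)&(H\[...,2\]>50)/H[...,1]>120)\&(H[...,2]>40)/; s/green=(50,80)/green=(45,85)/' h.py
python3 - <<'E'
from h import *
c=ctrl.camera("top"); L=lids(c); P={};Tg=[]
for n,(l,t) in L.items():
    if not l: print(n,"fail", cv2.cvtColor(c["img"],cv2.COLOR_BGR2HSV)[217,110:135]); P[n]=plane(c,(122,217),.075); continue
    P[n]=plane(c,l[0][0],.075); print(n,l[0][0].round(1),l[0][1],P[n].round(4),[(plane(c,q,.019).round(4),a) for q,a in t])
A=np.array([P[n] for n in("green","red","yellow","blue")]); d=A[0]-A[3]; print("yaw lids",np.arctan2(-d[0],d[1]))
s=ctrl.camera("side")
for n,b in blobs(s).items():
    if len(b) and L[n][0]: print(n,"side",plane(s,b[0][1],.065).round(4), cross(c,L[n][0][0][0],s,b[0][1]))
print("bigjar",plane(c,(125,112),0),"vial",plane(c,(175,150),0),plane(c,(168,145),.06))
r=.2155;C=np.array([.5104,-.1816]);print({y:(C+y*np.array([-np.sin(r),np.cos(r)])).round(4) for y in(-.093,-.031,.031,.093)})
go(P["green"],.36,.05+np.pi/2)
E
```

```text
red [157.4 209.3] [147 198  21  23 343] [0.5817 0.2082] [(array([0.625 , 0.2061]), np.int32(131))]
yellow [194.8 203.5] [185 192  21  23 361] [0.5805 0.1443] [(array([0.6271, 0.1454]), np.int32(145))]
green [121.5 216.9] [112 207  20  21 306] [0.5795 0.2698] [(array([0.6217, 0.2698]), np.int32(128))]
blue [232.6 196.6] [223 187  20  21 331] [0.5809 0.0796] [(array([0.629 , 0.0841]), np.int32(153))]
yaw lids 0.007305339721306343
red side [0.5848 0.2095] (array([0.58509704, 0.21096334, 0.06411697]), np.float64(0.001210589122479968))
yellow side [0.5836 0.1456] (array([0.58351778, 0.14611991, 0.06469184]), np.float64(0.0007525677753995867))
green side [0.5839 0.2744] (array([0.58227168, 0.27285666, 0.06626444]), np.float64(0.0010435554407630656))
blue side [0.5849 0.0717] (array([0.58784985, 0.07937018, 0.05880927]), np.float64(0.006377304616241916))
bigjar [0.80959906 0.27222953] vial [0.7121636  0.18307125] [0.69905995 0.1808191 ]
{-0.093: array([ 0.5303, -0.2724]), -0.031: array([ 0.517 , -0.2119]), 0.031: array([ 0.5038, -0.1513]), 0.093: array([ 0.4905, -0.0908])}
row [ 62.768 -67.127   4.468  -0.     -0.     -1.376] t 0.4 w 0.0942 gf 0.0 F [ 0.6  0.1 -0.7]
```

```bash
R='' ; python3 -m jog '[[62.8,-67.1,4.4,0,0,-1.426],[62.8,-67.1,4.4,0,0,-1.426],[62.8,-67.1,4.4,0,0,-1.426],[62.8,-67.1,4.4,0,0,-1.426],[62.8,-67.1,4.4,0,0,-1.426],[62.8,-67.1,4.4,0,0,-1.426],[62.8,-67.1,4.4,0,0,-1.426],[62.8,-67.1,4.4,0,0,-1.426]]' 75
python3 -c "
from h import *
go([.582,.271],.36,1.671)"
```

```text
time_s: 1.2
ee_pos: [0.3278, -0.1825, 0.3857]
eef_rot: [3.141, 0.0, 1.451]
force: [0.8, -0.4, 0.8]
grip_width: 0.0703
grip_force: 0.0
row [ 4.8071e+01  1.9793e+01  2.5690e+00  1.0000e-03  1.0000e-03 -2.2000e-01] t 1.2 w 0.0703 gf 0.0 F [ 0.8 -0.4  0.8]
```

```bash
python3 -m jog '[[48.1,19.8,2.6,0,0,-0.22],[48.1,19.8,2.6,0,0,-0.22],[48.1,19.8,2.6,0,0,-0.22],[48.1,19.8,2.6,0,0,-0.22],[48.1,19.8,2.6,0,0,-0.22],[48.1,19.8,2.6,0,0,-0.22],[48.1,19.8,2.6,0,0,-0.22],[48.1,19.8,2.6,0,0,-0.22]]' >/dev/null
python3 -c "
from h import *
go([.582,.271],.36,1.671)"
```

```text
row [ 1.0006e+01  6.6350e+00  5.4900e-01  0.0000e+00 -0.0000e+00 -6.0000e-03] t 2.0 w 0.0707 gf 0.0 F [ 0.4 -0.1 -0. ]
```

```bash
python3 -m jog '[[10,6.6,0.55,0,0,-0.006],[10,6.6,0.55,0,0,-0.006],[10,6.6,0.55,0,0,-0.006],[10,6.6,0.55,0,0,-0.006],[10,6.6,0.55,0,0,-0.006]]' >/dev/null
python3 -c "
from h import *
go([.582,.271],.235,1.671)
cv2.imwrite('pics/a.png',ctrl.camera('top')['img']);cv2.imwrite('pics/as.png',ctrl.camera('side')['img'])"
```

```text
row [ 2.3000e-01  1.3600e-01  1.2461e+01 -1.0000e-03  0.0000e+00  0.0000e+00] t 2.5 w 0.0704 gf 0.0 F [ 0.8 -0.  -0.4]
```

View pics/as.png

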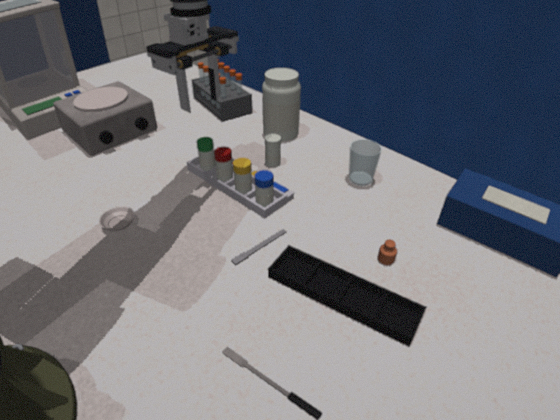

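The side view shows the fingertips near (183,105) and (213,95), straddling above the green lid at (205,145). I'll descend and grip.

```bash
python3 -m jog '[[0.2,0.15,4,0,0,0],[0.2,0.15,8,0,0,0],[0.2,0.15,11,0,0,0],[0.2,0.15,12.5,0,0,0],[0.2,0.15,12.5,0,0,0],[0.2,0.15,12.5,0,0,0]]' >/dev/null
python3 -c "
from h import *
go([.582,.271],.235,1.671)
cv2.imwrite('pics/bs.png',cv2.resize(ctrl.camera('side')['img'][60:220,140:340],None,fx=3,fy=3))"
python3 -m jog '[[0,0,0,0,0,0],[0,0,0,0,0,0],[0,0,0,0,0,0],[0,0,0,0,0,0],[0,0,0,0,0,0],[0,0,0,0,0,0]]' 20 20
```

```text
row [ 0.046 -0.073  0.175  0.002 -0.001 -0.001] t 3.2 w 0.0704 gf 0.0 F [0.7 0.3 0.6]
time_s: 3.85
ee_pos: [0.5824, 0.2709, 0.2352]
eef_rot: [3.142, -0.0, 1.671]
force: [-1.4, -1.0, 1.6]
grip_width: 0.0374
grip_force: 20.0
```

View pics/bs.png

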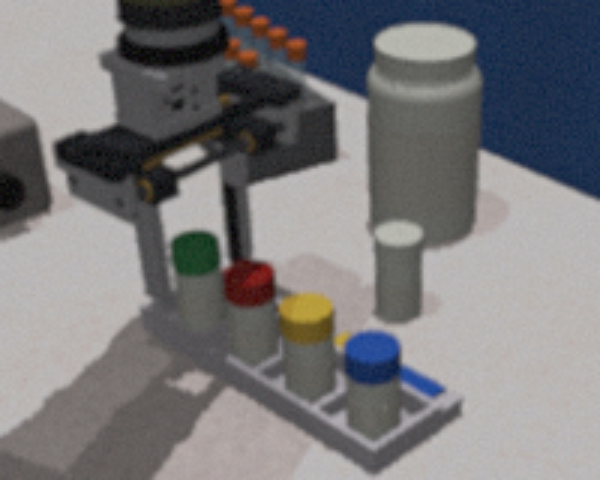

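The fingers straddle the green jar, clear of the rack walls; it is gripped at 37.4 mm. Lift and carry.

```bash
python3 -m jog '[[0,0,-2,0,0,0],[0,0,-5,0,0,0],[0,0,-9,0,0,0],[0,0,-12,0,0,0],[0,0,-12,0,0,0]]'
python3 -m jog '[[-4,-0.8,0,0,0,0],[-8,-1.6,0,0,0,0],[-12,-2.4,0,0,0,0],[-16,-3.2,0,0,0,0],[-20,-4,0,0,0,0],[-24,-4.8,0,0,0,0],[-28,-5.6,0,0,0,0],[-32,-6.4,0,0,0,0]]' >/dev/null
python3 -m jog '[[-4,-0.8,0,0,0,0],[-8,-1.6,0,0,0,0],[-12,-2.4,0,0,0,0],[-16,-3.2,0,0,0,0],[-19,-3.8,0,0,0,0],[-21,-4.2,0,0,0,0],[-21.5,-4.2,0,0,0,0],[-21.5,-4.2,0,0,0,0]]' >/dev/null
python3 -c "
from h import *
go([.531,-.272],.235,1.671)"
```

```text
time_s: 4.35
ee_pos: [0.5826, 0.271, 0.3597]
eef_rot: [3.135, -0.002, 1.671]
force: [0.7, 0.2, -2.3]
grip_width: 0.0376
grip_force: 20.0
row [ 6.0000e-03  9.1000e-02  1.1898e+01 -1.0000e-03 -1.0000e-03 -1.0000e-03] t 5.95 w 0.0379 gf 20.0 F [ 0.9  0.  -1.7]
```

```bash
python3 -m jog '[[0,0.1,4,0,0,0],[0,0.1,8,0,0,0],[0,0.1,10,0,0,0],[0,0.1,11,0,0,0],[0,0.1,11.4,0,0,0],[0,0.1,11.6,0,0,0],[0,0.1,11.6,0,0,0],[0,0.1,11.6,0,0,0]]'
python3 -m jog '[[0,0,0.1,0,0,0],[0,0,0.2,0,0,0],[0,0,0.3,0,0,0],[0,0,0.3,0,0,0],[0,0,0.3,0,0,0]]'
python3 -c "
from h import *
go([.531,-.272],.235,1.671)
cv2.imwrite('pics/cs.png',cv2.resize(ctrl.camera('side')['img'][170:370,240:480],None,fx=3,fy=3))"
```

```text
time_s: 6.75
ee_pos: [0.5315, -0.272, 0.2401]
eef_rot: [3.14, 0.001, 1.671]
force: [0.2, -0.2, -1.3]
grip_width: 0.0376
grip_force: 20.0
time_s: 7.25
ee_pos: [0.5313, -0.272, 0.236]
eef_rot: [-3.142, -0.0, 1.671]
force: [1.1, -0.2, -1.3]
grip_width: 0.0378
grip_force: 20.0
row [-0.002 -0.031  0.103 -0.    -0.    -0.   ] t 7.25 w 0.0378 gf 20.0 F [ 1.1 -0.2 -1.3]
```

View pics/cs.png

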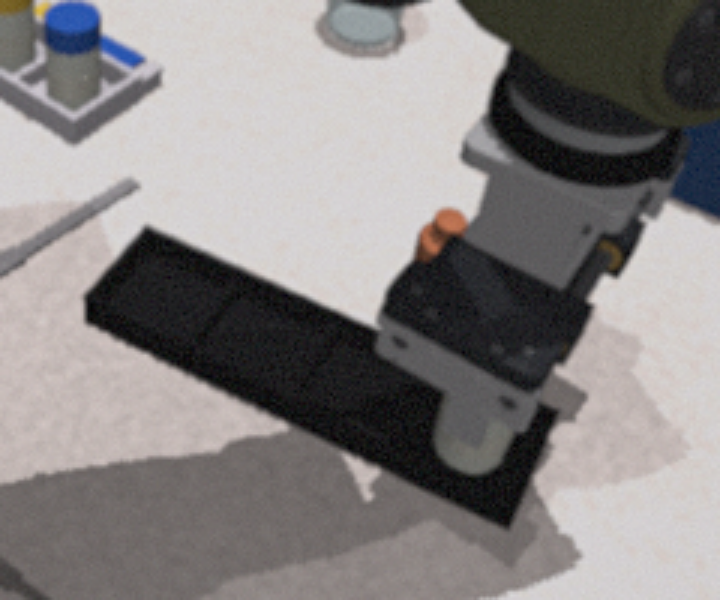

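The green jar is down inside the right-end compartment, base near (475,470) in the crop. I'll lower it until it touches.

```bash
python3 -m jog '[[0,0,0.05,0,0,0],[0,0,0.1,0,0,0],[0,0,0.1,0,0,0],[0,0,0.1,0,0,0],[0,0,0.1,0,0,0]]'
python3 -m jog '[[0,0,0.05,0,0,0],[0,0,0.05,0,0,0],[0,0,0.05,0,0,0],[0,0,0.05,0,0,0]]'
```

```text
time_s: 7.8
ee_pos: [0.5313, -0.272, 0.2352]
eef_rot: [3.141, 0.0, 1.671]
force: [-0.7, -0.2, 1.5]
grip_width: 0.0373
grip_force: 20.0
time_s: 8.2
ee_pos: [0.5313, -0.272, 0.2352]
eef_rot: [3.141, 0.0, 1.671]
force: [-4.4, 1.0, 8.0]
grip_width: 0.0378
grip_force: 20.0
```

```bash
python3 -m jog '[[0,0,-0.05,0,0,0],[0,0,-0.05,0,0,0],[0,0,-0.05,0,0,0],[0,0,-0.05,0,0,0],[0,0,-0.05,0,0,0]]' 75
python3 -m jog '[[0,0,-3,0,0,0],[0,0,-7,0,0,0],[0,0,-11,0,0,0],[0,0,-12.5,0,0,0],[0,0,-12.5,0,0,0]]' >/dev/null
python3 -m jog '[[4,0.8,0,0,0,0],[8,1.7,0,0,0,0],[12,2.5,0,0,0,0],[16,3.4,0,0,0,0],[20,4.2,0,0,0,0],[24,5,0,0,0,0],[28,5.9,0,0,0,0],[32,6.7,0,0,0,0]]' >/dev/null
python3 -m jog '[[4,0.8,0,0,0,0],[8,1.7,0,0,0,0],[12,2.5,0,0,0,0],[14.5,3.1,0,0,0,0],[15.4,3.3,0,0,0,0],[15.4,3.3,0,0,0,0],[15.4,3.3,0,0,0,0]]' >/dev/null
python3 -c "
from h import *
go([.583,.2095],.235,1.671)
cv2.imwrite('pics/ds.png',ctrl.camera('side')['img'])
c=ctrl.camera('top'); print(lids(c)['green'])"
```

```text
time_s: 8.7
ee_pos: [0.5313, -0.2719, 0.2349]
eef_rot: [-3.142, -0.0, 1.671]
force: [-0.2, 0.5, 0.7]
grip_width: 0.0699
grip_force: 0.0
row [ 9.7000e-02 -3.3000e-02  1.2434e+01 -1.0000e-03  0.0000e+00 -1.0000e-03] t 10.7 w 0.0704 gf 0.0 F [0.9 0.  0.4]
([(array([439.72140762, 189.59530792]), array([430, 179,  20,  22, 341], dtype=int32))], [])
```

View pics/ds.png

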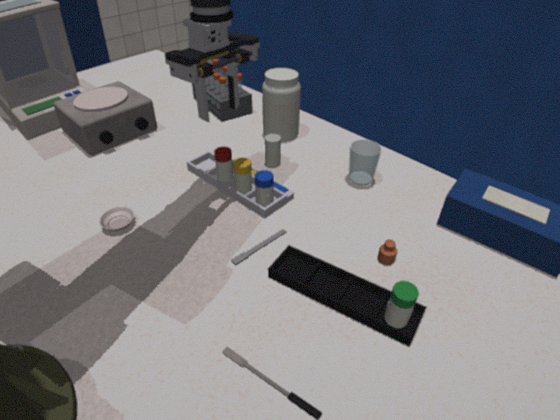

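Green stands upright in the right-end compartment at (402,305), and the gripper is above red. I'll pick red, carry it and lower it.

```bash
python3 -m jog '[[0.1,0,4,0,0,0],[0.1,0,8,0,0,0],[0.1,0,11,0,0,0],[0.1,0,12.4,0,0,0],[0.1,0,12.4,0,0,0],[0.1,0,12.4,0,0,0]]' >/dev/null
python3 -m jog '[[0,0,0,0,0,0],[0,0,0,0,0,0],[0,0,0,0,0,0],[0,0,0,0,0,0],[0,0,0,0,0,0],[0,0,0,0,0,0]]' 20 20
python3 -m jog '[[0,0,-2,0,0,0],[0,0,-5,0,0,0],[0,0,-9,0,0,0],[0,0,-12,0,0,0],[0,0,-12,0,0,0]]'
python3 -m jog '[[-4,-1,0,0,0,0],[-8,-2.1,0,0,0,0],[-12,-3.1,0,0,0,0],[-16,-4.1,0,0,0,0],[-20,-5.2,0,0,0,0],[-24,-6.2,0,0,0,0],[-26,-6.8,0,0,0,0],[-28,-7.2,0,0,0,0]]' >/dev/null
python3 -m jog '[[-4,-1,0,0,0,0],[-8,-2.1,0,0,0,0],[-11,-2.9,0,0,0,0],[-13,-3.4,0,0,0,0],[-13.3,-3.5,0,0,0,0],[-13.3,-3.5,0,0,0,0],[-13.3,-3.5,0,0,0,0]]' >/dev/null
python3 -c "
from h import *
go([.518,-.212],.235,1.671)"
```

```text
time_s: 12.0
ee_pos: [0.5834, 0.2107, 0.2363]
eef_rot: [3.141, -0.0, 1.671]
force: [-0.8, 0.8, 2.8]
grip_width: 0.0376
grip_force: 20.0
time_s: 12.5
ee_pos: [0.5836, 0.2108, 0.3605]
eef_rot: [3.135, -0.001, 1.671]
force: [-0.2, -0.0, -1.7]
grip_width: 0.0376
grip_force: 20.0
row [-1.9300e-01 -4.4000e-02  1.2054e+01 -1.0000e-03 -1.0000e-03  0.0000e+00] t 14.0 w 0.0374 gf 20.0 F [ 0.2 -0.7 -1.3]
```

```bash
python3 -m jog '[[-0.2,0,4,0,0,0],[-0.2,0,8,0,0,0],[-0.2,0,10,0,0,0],[-0.2,0,11,0,0,0],[-0.2,0,11.4,0,0,0],[-0.2,0,11.6,0,0,0],[-0.2,0,11.7,0,0,0],[-0.2,0,11.7,0,0,0]]'
python3 -m jog '[[0,0,0.05,0,0,0],[0,0,0.1,0,0,0],[0,0,0.1,0,0,0],[0,0,0.1,0,0,0]]'
python3 -m jog '[[0,0,0.1,0,0,0],[0,0,0.1,0,0,0],[0,0,0.1,0,0,0],[0,0,0.1,0,0,0]]'
```

```text
time_s: 14.8
ee_pos: [0.5185, -0.2129, 0.2399]
eef_rot: [3.14, 0.001, 1.671]
force: [-0.2, 0.6, -1.4]
grip_width: 0.0379
grip_force: 20.0
time_s: 15.2
ee_pos: [0.5184, -0.213, 0.2381]
eef_rot: [3.141, 0.0, 1.671]
force: [-0.3, -0.6, -1.3]
grip_width: 0.0376
grip_force: 20.0
time_s: 15.6
ee_pos: [0.5184, -0.2129, 0.237]
eef_rot: [-3.142, -0.0, 1.671]
force: [-0.2, 0.6, -2.1]
grip_width: 0.0375
grip_force: 20.0
```

```bash
python3 -m jog '[[0,0,0.08,0,0,0],[0,0,0.08,0,0,0],[0,0,0.08,0,0,0],[0,0,0.08,0,0,0]]'
python3 -m jog '[[0,0,0.05,0,0,0],[0,0,0.05,0,0,0],[0,0,0.05,0,0,0]]'
```

```text
time_s: 16.0
ee_pos: [0.5184, -0.213, 0.2363]
eef_rot: [3.141, 0.0, 1.671]
force: [-0.1, 0.4, 0.4]
grip_width: 0.038
grip_force: 20.0
time_s: 16.3
ee_pos: [0.5184, -0.213, 0.2363]
eef_rot: [3.141, 0.0, 1.671]
force: [-3.5, 1.2, 6.8]
grip_width: 0.0375
grip_force: 20.0
```

```bash
python3 -m jog '[[0,0,-0.05,0,0,0],[0,0,-0.05,0,0,0],[0,0,-0.05,0,0,0],[0,0,-0.05,0,0,0],[0,0,-0.05,0,0,0]]' 75
python3 -m jog '[[0,0,-3,0,0,0],[0,0,-7,0,0,0],[0,0,-11,0,0,0],[0,0,-12.4,0,0,0],[0,0,-12.4,0,0,0]]' >/dev/null
python3 -m jog '[[4,1.1,0,0,0,0],[8,2.3,0,0,0,0],[12,3.4,0,0,0,0],[16,4.5,0,0,0,0],[20,5.7,0,0,0,0],[24,6.8,0,0,0,0],[26,7.4,0,0,0,0],[28,7.9,0,0,0,0]]' >/dev/null
python3 -m jog '[[3,0.9,0,0,0,0],[5.5,1.6,0,0,0,0],[7,2,0,0,0,0],[7,2,0,0,0,0],[7,2,0,0,0,0]]' >/dev/null
python3 -c "
from h import *
go([.582,.1455],.235,1.671)
c=ctrl.camera('top')
for n,(l,t) in lids(c).items(): print(n,[plane(c,q[0],.075).round(4) for q in l])"
```

```text
time_s: 16.8
ee_pos: [0.5184, -0.2129, 0.2362]
eef_rot: [-3.141, -0.0, 1.671]
force: [-0.3, -0.0, 0.5]
grip_width: 0.0702
grip_force: 0.0
row [ 9.0000e-02  3.9000e-02  1.2431e+01 -1.0000e-03  0.0000e+00 -0.0000e+00] t 18.6 w 0.0704 gf 0.0 F [ 0.1 -0.3  0. ]
red [array([ 0.5178, -0.2131])]
yellow []
green [array([ 0.5304, -0.2691])]
blue [array([0.5809, 0.0791])]
```

```bash
python3 -m jog '[[0.1,0,4,0,0,0],[0.1,0,8,0,0,0],[0.1,0,11,0,0,0],[0.1,0,12.4,0,0,0],[0.1,0,12.4,0,0,0],[0.1,0,12.4,0,0,0]]' >/dev/null
python3 -m jog '[[0,0,0,0,0,0],[0,0,0,0,0,0],[0,0,0,0,0,0],[0,0,0,0,0,0],[0,0,0,0,0,0],[0,0,0,0,0,0]]' 20 20
python3 -m jog '[[0,0,-2,0,0,0],[0,0,-5,0,0,0],[0,0,-9,0,0,0],[0,0,-12,0,0,0],[0,0,-12,0,0,0]]'
python3 -m jog '[[-4,-1.5,0,0,0,0],[-8,-3,0,0,0,0],[-12,-4.4,0,0,0,0],[-16,-5.9,0,0,0,0],[-20,-7.4,0,0,0,0],[-22,-8.1,0,0,0,0],[-23,-8.5,0,0,0,0],[-23,-8.5,0,0,0,0]]' >/dev/null
python3 -m jog '[[-3,-1,0,0,0,0],[-5,-1.9,0,0,0,0],[-5.7,-2.1,0,0,0,0],[-5.7,-2.1,0,0,0,0],[-5.7,-2.1,0,0,0,0]]' >/dev/null
python3 -c "
from h import *
go([.505,-.151],.235,1.671)"
```

```text
time_s: 19.85
ee_pos: [0.5819, 0.1462, 0.2366]
eef_rot: [3.141, -0.0, 1.671]
force: [-0.6, -0.2, 3.7]
grip_width: 0.0374
grip_force: 20.0
time_s: 20.35
ee_pos: [0.5821, 0.1463, 0.3605]
eef_rot: [3.135, -0.001, 1.671]
force: [-0.0, 1.1, -1.7]
grip_width: 0.0375
grip_force: 20.0
row [-2.1100e-01 -6.0000e-02  1.2106e+01 -0.0000e+00 -0.0000e+00  1.0000e-03] t 21.65 w 0.0379 gf 20.0 F [ 0.4 -0.2 -1.8]
```

```bash
python3 -m jog '[[-0.2,0,4,0,0,0],[-0.2,0,8,0,0,0],[-0.2,0,10,0,0,0],[-0.2,0,11,0,0,0],[-0.2,0,11.5,0,0,0],[-0.2,0,11.7,0,0,0],[-0.2,0,11.8,0,0,0],[-0.2,0,11.8,0,0,0]]'
python3 -m jog '[[0,0,0.05,0,0,0],[0,0,0.1,0,0,0],[0,0,0.15,0,0,0],[0,0,0.15,0,0,0],[0,0,0.15,0,0,0],[0,0,0.15,0,0,0]]'
python3 -m jog '[[0,0,0.05,0,0,0],[0,0,0.05,0,0,0],[0,0,0.05,0,0,0]]'
```

```text
time_s: 22.45
ee_pos: [0.5054, -0.1519, 0.2391]
eef_rot: [3.14, 0.001, 1.671]
force: [1.4, -0.4, -0.4]
grip_width: 0.038
grip_force: 20.0
time_s: 23.05
ee_pos: [0.5052, -0.152, 0.2368]
eef_rot: [3.142, 0.0, 1.671]
force: [0.2, 0.1, -1.2]
grip_width: 0.038
grip_force: 20.0
time_s: 23.35
ee_pos: [0.5052, -0.152, 0.2365]
eef_rot: [3.141, 0.0, 1.671]
force: [-0.9, 0.3, 4.5]
grip_width: 0.0376
grip_force: 20.0
```

```bash
python3 -m jog '[[0,0,-0.05,0,0,0],[0,0,-0.05,0,0,0],[0,0,-0.05,0,0,0],[0,0,-0.05,0,0,0],[0,0,-0.05,0,0,0]]' 75
python3 -m jog '[[0,0,-3,0,0,0],[0,0,-7,0,0,0],[0,0,-11,0,0,0],[0,0,-12.4,0,0,0],[0,0,-12.4,0,0,0]]' >/dev/null
python3 -m jog '[[4,1.8,0,0,0,0],[8,3.6,0,0,0,0],[12,5.4,0,0,0,0],[16,7.2,0,0,0,0],[20,9,0,0,0,0],[22,9.8,0,0,0,0],[22.4,10,0,0,0,0],[22.4,10,0,0,0,0]]' >/dev/null
python3 -c "
from h import *
go([.582,.0802],.235,1.671)
c=ctrl.camera('top')
for n,(l,t) in lids(c).items(): print(n,[plane(c,q[0],.075).round(4) for q in l])"
```

```text
time_s: 23.85
ee_pos: [0.5052, -0.1519, 0.2367]
eef_rot: [-3.142, -0.0, 1.671]
force: [-0.3, 0.4, -0.4]
grip_width: 0.0697
grip_force: 0.0
row [-8.4000e-02 -1.3000e-02  1.2433e+01 -2.0000e-03  0.0000e+00  1.0000e-03] t 25.15 w 0.0703 gf 0.0 F [ 0.4 -0.8  0.6]
red [array([ 0.5178, -0.2133])]
yellow [array([ 0.505 , -0.1518])]
green [array([ 0.5303, -0.269 ])]
blue []
```

```bash
python3 -m jog '[[-0.1,0,4,0,0,0],[-0.1,0,8,0,0,0],[-0.1,0,11,0,0,0],[-0.1,0,12.4,0,0,0],[-0.1,0,12.4,0,0,0],[-0.1,0,12.4,0,0,0]]' >/dev/null
python3 -m jog '[[0,0,0,0,0,0],[0,0,0,0,0,0],[0,0,0,0,0,0],[0,0,0,0,0,0],[0,0,0,0,0,0],[0,0,0,0,0,0]]' 20 20
python3 -m jog '[[0,0,-2,0,0,0],[0,0,-5,0,0,0],[0,0,-9,0,0,0],[0,0,-12,0,0,0],[0,0,-12,0,0,0]]'
python3 -m jog '[[-4,-2.7,0,0,0,0],[-8,-5.3,0,0,0,0],[-12,-8,0,0,0,0],[-15,-10,0,0,0,0],[-16.1,-10.8,0,0,0,0],[-16.1,-10.8,0,0,0,0],[-16.1,-10.8,0,0,0,0]]' >/dev/null
python3 -c "
from h import *
go([.491,-.0905],.235,1.671)"
```

```text
time_s: 26.4
ee_pos: [0.5825, 0.08, 0.237]
eef_rot: [3.141, -0.0, 1.671]
force: [-0.2, -0.1, 3.2]
grip_width: 0.038
grip_force: 20.0
time_s: 26.9
ee_pos: [0.5827, 0.08, 0.3611]
eef_rot: [3.135, 0.0, 1.671]
force: [0.3, -0.4, -0.7]
grip_width: 0.0379
grip_force: 20.0
row [-3.0000e-03 -4.2000e-02  1.2143e+01 -0.0000e+00 -0.0000e+00 -0.0000e+00] t 27.6 w 0.0378 gf 20.0 F [-0.9  0.6 -1.5]
```

```bash
python3 -m jog '[[0,0,4,0,0,0],[0,0,8,0,0,0],[0,0,10,0,0,0],[0,0,11,0,0,0],[0,0,11.5,0,0,0],[0,0,11.7,0,0,0],[0,0,11.8,0,0,0],[0,0,11.8,0,0,0]]'
python3 -m jog '[[0,0,0.05,0,0,0],[0,0,0.1,0,0,0],[0,0,0.15,0,0,0],[0,0,0.15,0,0,0],[0,0,0.15,0,0,0],[0,0,0.15,0,0,0]]'
python3 -m jog '[[0,0,0.05,0,0,0],[0,0,0.05,0,0,0],[0,0,0.05,0,0,0]]'
```

```text
time_s: 28.4
ee_pos: [0.4913, -0.091, 0.2395]
eef_rot: [3.14, 0.0, 1.671]
force: [-0.3, -0.3, -0.7]
grip_width: 0.0379
grip_force: 20.0
time_s: 29.0
ee_pos: [0.4911, -0.0911, 0.2373]
eef_rot: [-3.142, -0.0, 1.671]
force: [-0.5, 0.3, -0.3]
grip_width: 0.0377
grip_force: 20.0
time_s: 29.3
ee_pos: [0.4911, -0.0911, 0.237]
eef_rot: [3.141, 0.0, 1.671]
force: [-0.9, 0.0, 4.5]
grip_width: 0.0375
grip_force: 20.0
```

Contact. Release and retract to the left.

```bash
python3 -m jog '[[0,0,-0.05,0,0,0],[0,0,-0.05,0,0,0],[0,0,-0.05,0,0,0],[0,0,-0.05,0,0,0],[0,0,-0.05,0,0,0]]' 75
python3 -m jog '[[0,0,-3,0,0,0],[0,0,-7,0,0,0],[0,0,-11,0,0,0],[0,0,-15,0,0,0],[5,0,-16,0,0,0],[10,0,-16,0,0,0],[15,0,-16,0,0,0],[20,0,-16,0,0,0]]' >/dev/null
python3 -m jog '[[5,0,0,0,0,0],[10,0,0,0,0,0],[12,0,0,0,0,0],[12,0,0,0,0,0],[12,0,0,0,0,0]]'
python3 -c "
from h import *
c=ctrl.camera('top'); print(rack(c)[0])
for n,(l,t) in lids(c).items(): print(n,[plane(c,q[0],.075).round(4) for q in l])
s=ctrl.camera('side')['img']
cv2.imwrite('pics/f.png',cv2.resize(np.vstack([s[220:360,250:450],c['img'][150:290,280:480]]),None,fx=2,fy=2))"
```

```text
time_s: 29.8
ee_pos: [0.4911, -0.0911, 0.2372]
eef_rot: [-3.142, -0.0, 1.671]
force: [0.5, 0.9, -0.1]
grip_width: 0.0701
grip_force: 0.0
time_s: 31.1
ee_pos: [0.4592, 0.2261, 0.3971]
eef_rot: [-3.141, 0.0, 1.672]
force: [0.0, 0.9, -1.0]
grip_width: 0.0707
grip_force: 0.0
((0.5101147890090942, -0.1812831461429596), (0.06367839872837067, 0.2505638003349304), 11.988574981689453)
red [array([ 0.5174, -0.2132])]
yellow [array([ 0.5049, -0.152 ])]
green [array([ 0.5301, -0.2691])]
blue [array([ 0.4908, -0.0908])]
```

View pics/f.png

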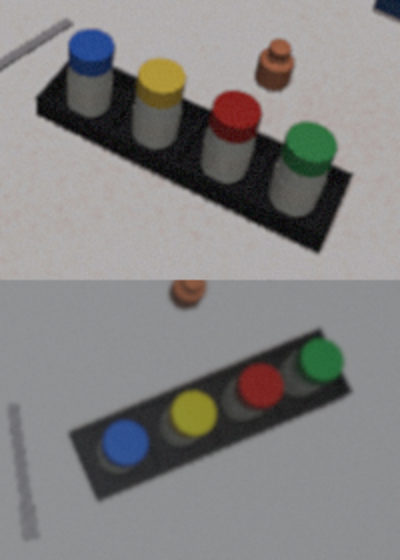

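All four jars stand upright in the black rack, left to right blue, yellow, red, green, each in its own compartment.

```bash
python3 -c "
from station import ctrl
print(ctrl.hand_in())"
```

```text
the job is handed in; nothing more can be done
None
```

The four jars stand upright in the black rack in reversed order (left to right: blue, yellow, red, green), each set down on its compartment floor and released, and the job is handed in at about 31 s of robot time.

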